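Sweep the stray nuts off the apparatus deck

TASK

Clear the three big hexagon nuts off the white deck: with the fingertips, sweep each one along the deck and over its open end into the plain tray without dividers, not the compartment tray. Push them only, do not pick them up, and leave the screwdriver, spacer and jar on the deck where they are.

Things in the scene. Friction and masses are not known exactly. Their poses are not given: they have to be found in the camera images.
- deck: low steel housing with a white plastic top plate, fixed; 280 mm (its x) by 340 mm (its y), top surface 40 mm above the bench. Origin at the centre of its underside on the bench. Rails 8 mm wide and 8 mm high run along y on its near and far edges (x = +-136 mm); the two ends at y = +-170 mm are open and a tray stands 1 mm off each
- tray: plain open tray with NO dividers, grey plastic, fixed on the bench against one open end of the deck (which end varies), axes parallel to the deck's; 260 mm (x) by 120 mm (y), 30 mm high, so its rim is 10 mm below the deck top; walls and floor 3 mm. Origin at the centre of its underside
- sorter: compartment tray, same grey plastic, size and origin as the plain tray but split by dividers into eight compartments holding small washers; fixed against the other end of the deck. No nut belongs in it
- nut1: large steel hexagon nut lying flat on the deck, loose: 30 mm across flats, 35 mm across corners, 16 mm high, 20 mm hole, about 60 g. Origin at the centre of its underside, z along the hole. All nuts lie 48 to 88 mm off the deck's middle line (on its near or far half), with a free lane to both ends, and at least 70 mm from one another
- nut2: large steel hexagon nut lying flat on the deck, loose: 30 mm across flats, 35 mm across corners, 16 mm high, 20 mm hole, about 60 g. Origin at the centre of its underside, z along the hole. All nuts lie 48 to 88 mm off the deck's middle line (on its near or far half), with a free lane to both ends, and at least 70 mm from one another
- nut3: large steel hexagon nut lying flat on the deck, loose: 30 mm across flats, 35 mm across corners, 16 mm high, 20 mm hole, about 60 g. Origin at the centre of its underside, z along the hole. All nuts lie 48 to 88 mm off the deck's middle line (on its near or far half), with a free lane to both ends, and at least 70 mm from one another
- spacer: clear acrylic tube spacer standing on the deck, 29 mm across, 30 mm tall, loose, within 18 mm either side of the deck's middle line (deck x = 0); leave it where it is; origin at the centre of its underside
- vial: small brown jar with a white cap standing on the deck, 27 mm across, 50 mm tall, loose, within 18 mm either side of the deck's middle line (deck x = 0); leave it where it is; origin at the centre of its underside
- screwdriver: screwdriver lying on the deck, about 170 mm long and 20 mm high, handle 22 mm wide; its x axis runs from handle to tip, the handle spanning -100 to -10 mm and the shaft -10 to 76 mm from its origin, loose, within 18 mm either side of the deck's middle line (deck x = 0); leave it where it is; origin on its underside

How it is judged:
By the outcome, as a careful person would: the job done as asked, in the order asked, and still so for the second after the job is handed in, with the robot touching nothing.
It also fails if it takes over 53 s, if anything falls off the work surface, if the arm or the gripper's body presses on something with over 40 N, if the wrist force passes 120 N, or if a joint passes its speed limit or range.

ROBOT

A 6-joint arm with a two-finger parallel gripper is mounted at the origin on the work surface. World frame = base frame: x ahead of the robot, y to its left, z up, the work surface at z = 0. Lengths are in m, angles in rad, forces in N, time in s.
With the tool pointing down it reaches from about 0.25 to 0.725 m from the base axis. Payload 4 kg.
Tool frame: the origin (TCP) lies midway between the tips of the shut fingers; the grasp point (between the pads) lies 19 mm behind it; z points along the fingers, y is the line along which they close (so a half turn about z gives the same grasp; the last joint's range is limited). The gripper opens to 85 mm and grips with 20 to 120 N. Pads are 22 mm wide; open, the fingers measure 114 mm over their backs; the gripper's body (76 mm by 85 mm) begins 54 mm behind the grasp point. The pads swing forward as they close: fully open they stand 13 mm farther back than shut.
Start: joints at [-1.245, 0.241, 0.005, 1.335, 0, 1.571], TCP at [0.16, -0.474, 0.231] pointing down, gripper open.
Joint ranges: [-2.72, 2.72], [-1.05, 1.87], [-1.09, 1.28], [-1.99, 2.15], [-1.42, 1.44], [-3.14, 3.14]. Speed limits (rad/s): [2.79, 2.79, 3.14, 3.14, 3.14, 3.14].

INTERFACE

Orientations are given as a unit quaternion [x, y, z, w].
In Python, from workcell import get_obs, camera, job_done, silhouettes gives the robot as it stands. The module is installed in compiled form; this text tells all that it offers.
- The arm moves only by the tool drive_tool, never from a script. Its argument "increments" is a list of rows, each a list of 3 entries, a list of its own where there are three numbers: the shift along the world's x, y, z in mm, then the turn, a rotation vector about the world's x, y, z in degrees, then the opening, from 0 (shut) to 1 (fully open). A call has 1 to 8 rows; each row shifts and turns the commanded pose from where the row before left it; what a row does not reach is not made up. A row lasts 1/12 s, in which the tool goes at most 41.7 mm and 7.16 degrees, less where a joint would pass 70% of its speed; a pose out of reach is approached as far as the arm can. A call is refused whole if a number of a shift passes 41.7 or a number of a turn 7.16, either way. A call with a gripper value outside its range is refused whole. The fingers move at their own pace and stop on an object; the grip force is fixed at half the most. Time passes only in rows, so rows that do not move let the fingers close. It gives the time, the measured TCP pose, the force, the opening and the grip force at its end, in the units of the state.
- get_obs(): the state, without advancing time (a new reading comes with each control period).
- camera(name): name is "scene" or "top" or "wrist"; returns a dict with "image" (480x640x3 uint8, red, green, blue), "K" (3x3 intrinsics, pixels), "view" (4x4, takes a point from world to camera coordinates). Camera axes: x right, y down, z forward; pixel columns grow to the right and rows downward; lengths in m; the calibration is good to about 2 mm. A picture is of the moment at which its call begins. There is no depth.
- job_done(): hands the job in; it is judged then, once.
Trained networks look in a picture, given as the dict that the camera call returned (one of the last four; its "shot" number tells which), for a name from the list of things; names that differ only in an ending like _2 or _b are one class to them, and where a whole thing is asked for, a point or a joint stands for the part that bears it (a point fixed in the world has none). Each returns a list of dicts, best first, with "conf" (0 to 1); they miss things now and then, are a little off and sometimes report something else, mostly with a low value. They report only what shows in the picture. A call takes as long as a camera call.
- silhouettes(query, picture): "region" (480x640 bool, what is visible of it) and "bbox" ([left, top, right, bottom] in pixels, round what is visible of it).
The state is a dict: "clock": time; "joint_pos": joint angles; "joint_vel": joint speeds; "tau": joint torques, N m; "eef_pos": TCP position; "tool_rot": TCP orientation; "ft_force": force on the tool from outside, world axes, zero at the start; "ft_torque": the same for the moment, N m; "grip_width": finger opening in m; "grasp_force": force on a finger pad.
Only numpy, scipy, OpenCV 4.12 (cv2) and the standard library are available. Lean on these libraries where they do the work, as an engineer would, in place of code of your own. Each camera call takes 0.05 s, during which the arm holds its last target. There are 200 camera calls.

## Working session

There is one attempt and no reset: what is moved stays moved. The work goes in short steps, Python scripts to look and compute and a tool call to move; the robot and the scene stay as the last step left them, time stands still between calls to the robot, and variables do not carry over. Pictures are saved under pics/ and viewed, at most 10 in all, crops included, and the job is handed in when it is done.

Besides the shell and the picture viewer there is one more tool, called after ">>>" as name(argument=value, ...), one argument or row to a line, values as JSON. drive_tool: Moves the arm, as the interface text tells. Its arguments: {"type":"object","properties":{"increments":{"type":"array"}},"required":["increments"]}

```bash
mkdir -p pics; cat > h.py <<'E'
import numpy as np, cv2
from workcell import *
def ray(c,u,v,z):
    K=c["K"];V=np.array(c["view"]);R=V[:3,:3];t=V[:3,3]
    d=R.T@np.linalg.solve(K,[u,v,1]);o=-R.T@t
    return o+d*(z-o[2])/d[2]
def find(c,names,z):
    for n in names:
        for s in silhouettes(n,c)[:5]:
            m=s["region"];ys,xs=np.nonzero(m)
            if len(xs)==0: continue
            print(n,round(s["conf"],2),np.round(s["bbox"]),np.round(ray(c,xs.mean(),ys.mean(),z)*1000)[:2],len(xs))
E
python3 - <<'E'
from h import *
for n in("top","scene"):
    c=camera(n);cv2.imwrite(f"pics/{n}0.png",c["image"][...,::-1])
    print(n,np.round(-np.array(c["view"])[:3,:3].T@np.array(c["view"])[:3,3],3))
    find(c,["nut1"],.05);find(c,["deck"],.04);find(c,["tray","sorter"],.03);find(c,["spacer","vial","screwdriver"],.05)
o=get_obs();print(o["clock"],o["eef_pos"],o["tool_rot"],o["grip_width"])
E
```

```text
top [0.397 0.021 0.844]
nut1 0.89 [372. 260. 397. 287.] [501. -82.] 315
nut1 0.85 [275. 181. 293. 207.] [637.  46.] 299
nut1 0.76 [277. 289. 298. 312.] [483.  60.] 312
deck 0.59 [210. 128. 479. 360.] [556. -22.] 41673
deck 0.29 [234. 244. 252. 267.] [559. 116.] 386
tray 0.65 [132. 185. 240. 369.] [539. 206.] 14351
spacer 0.51 [301. 231. 324. 256.] [557.  18.] 289
screwdriver 0.87 [329. 206. 451. 245.] [ 571. -126.] 1231
scene [ 1.091 -0.322  0.493]
nut1 0.68 [352. 273. 373. 298.] [640.  42.] 456
nut1 0.66 [302. 225. 321. 244.] [487.  57.] 315
nut1 0.62 [223. 256. 249. 282.] [503. -85.] 420
deck 0.83 [136. 203. 448. 424.] [610. -56.] 33570
tray 0.83 [334. 194. 496. 296.] [580. 208.] 6100
sorter 0.6 [ 52. 286. 234. 466.] [ 613. -258.] 18683
spacer 0.95 [304. 243. 324. 272.] [550.  19.] 491
vial 0.93 [355. 211. 376. 250.] [534. 126.] 580
vial 0.63 [350. 273. 374. 297.] [639.  42.] 507
screwdriver 0.92 [181. 271. 299. 331.] [ 571. -134.] 1573
screwdriver 0.4 [351. 274. 375. 299.] [639.  42.] 522
0.8 [ 0.16002576 -0.47369604  0.2313177 ] [ 9.86760275e-01  1.62185568e-01 -1.27212340e-05  1.67861409e-05] 0.08558393196377241
```

View pics/top0.png

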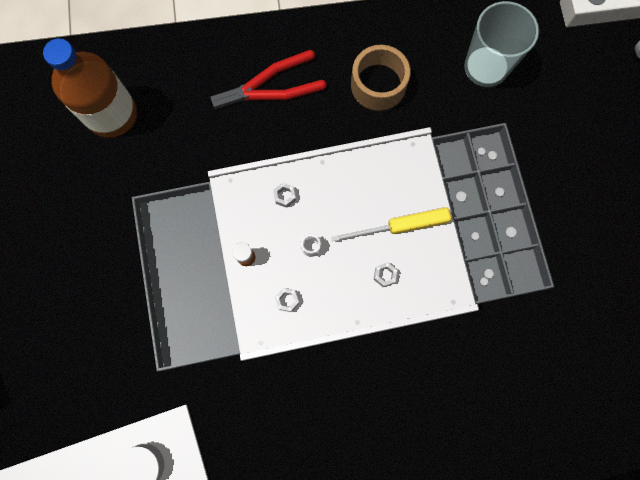

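View pics/scene0.png

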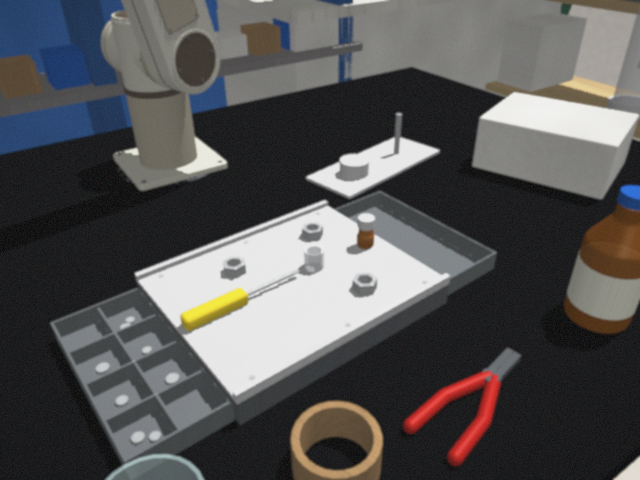

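The plain tray is at left in the top view (+y) and the sorter at right. The nuts sit at px (286,195), (288,300) and (386,274). The jar is at (245,255), the spacer at (312,245) and the screwdriver spans 335–450. Next I'll fit the deck frame.

```bash
cat >> h.py <<'E'
E
python3 - <<'E'
from h import *
c=camera("top"); s=camera("scene")
P=[ray(c,*p,z)[:2]*1000 for p,z in [((209,171),.048),((431,129),.048),((477,309),.048),((241,358),.048)]]
print(np.round(P))
for i in range(4):print(np.round(np.linalg.norm(P[i]-P[(i+1)%4])))
cen=np.mean(P,0)
yd=P[0]-P[1]+P[3]-P[2]; xd=P[0]-P[3]+P[1]-P[2]
a1=np.arctan2(yd[1],yd[0])-np.pi/2; a2=np.arctan2(xd[1],xd[0]); a=(a1*340+a2*280)/620
print(cen,np.degrees([a1,a2]))
a=a1
R=np.array([[np.cos(a),-np.sin(a)],[np.sin(a),np.cos(a)]])
def proj(c,p):
    q=np.array(c["view"])@np.r_[p,1];q=c["K"]@q[:3];return q[:2]/q[2]
im=c["image"][...,::-1].copy(); im2=s["image"][...,::-1].copy()
for g,k in((im,c),(im2,s)):
    q=[proj(k,np.r_[(cen+R@np.array(v))/1000,.04]) for v in((140,170),(140,-170),(-140,-170),(-140,170))]
    cv2.polylines(g,[np.int32(np.round(q))],True,(0,0,255),1)
cv2.imwrite("pics/ov.png",np.hstack([im[110:390,180:500],im2[180:460,130:460]]))
for k in(c,s):
  for n in("nut1","spacer","vial","screwdriver"):
    for d in silhouettes(n,k)[:3 if n=="nut1" else 1]:
        ys,xs=np.nonzero(d["region"]);w=ray(k,xs.mean(),ys.mean(),.046)[:2]*1000
        print(n,round(d["conf"],2),np.round(w),"deck",np.round(R.T@(w-cen)))
E
```

```text
[[ 688.  152.]
 [ 709. -185.]
 [ 435. -203.]
 [ 412.  133.]]
338.0
275.0
337.0
277.0
[560.98359325 -25.81703014] [3.74969467 3.76214673]
nut1 0.7 [638.  45.] deck [82. 66.]
nut1 0.63 [501. -82.] deck [-63. -52.]
nut1 0.63 [484.  62.] deck [-71.  93.]
spacer 0.64 [559.  17.] deck [ 0. 43.]
vial 0.8 [558. 115.] deck [  6. 141.]
screwdriver 0.6 [ 572. -131.] deck [   4. -105.]
nut1 0.7 [498. -83.] deck [-67. -53.]
nut1 0.64 [481.  60.] deck [-74.  91.]
spacer 0.87 [545.  23.] deck [-13.  49.]
vial 0.72 [530. 129.] deck [-21. 156.]
screwdriver 0.68 [ 566. -135.] deck [  -2. -109.]
```

View pics/ov.png

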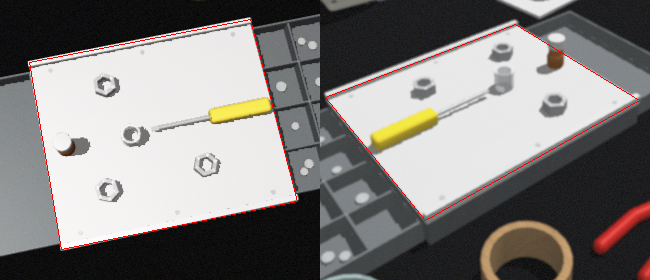

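>>> drive_tool(
  increments=[
    [[13.6,20.1,0],[0,0,3.13],0.15],
    [[13.6,20.1,0],[0,0,3.13],0.15],
    [[13.6,20.1,0],[0,0,3.13],0.15],
    [[13.6,20.1,0],[0,0,3.13],0.15],
    [[13.6,20.1,0],[0,0,3.13],0.15],
    [[13.6,20.1,0],[0,0,3.13],0.15],
    [[13.6,20.1,0],[0,0,3.13],0.15],
    [[13.6,20.1,0],[0,0,3.13],0.15],
  ],
)

```text
clock: 1.97
eef_pos: [0.2693, -0.3119, 0.2314]
tool_rot: [0.928, 0.373, 0.0, 0.0]
ft_force: [0.4, -0.4, 0.1]
grip_width: 0.0127
grasp_force: 0.0
```

>>> drive_tool(
  increments=[
    [[13.6,20.1,0],[0,0,3.13],0.15],
    [[13.6,20.1,0],[0,0,3.13],0.15],
    [[13.6,20.1,0],[0,0,3.13],0.15],
    [[13.6,20.1,0],[0,0,3.13],0.15],
    [[13.6,20.1,0],[0,0,3.13],0.15],
    [[13.6,20.1,0],[0,0,3.13],0.15],
    [[13.6,20.1,0],[0,0,3.13],0.15],
    [[13.6,20.1,0],[0,0,3.13],0.15],
  ],
)

```text
clock: 2.63
eef_pos: [0.3782, -0.151, 0.2315]
tool_rot: [0.825, 0.566, 0.0, 0.0]
ft_force: [1.0, -0.4, 0.3]
grip_width: 0.0127
grasp_force: 0.0
```

>>> drive_tool(
  increments=[
    [[13.6,20.1,0],[0,0,3.13],0.15],
    [[13.6,20.1,0],[0,0,3.13],0.15],
    [[13.6,20.1,0],[0,0,3.13],0.15],
    [[13.6,20.1,0],[0,0,3.13],0.15],
    [[13.6,20.1,0],[0,0,3.13],0.15],
    [[13.6,20.1,0],[0,0,3.13],0.15],
    [[13.6,20.1,0],[0,0,3.13],0.15],
    [[13.6,20.1,0],[0,0,3.13],0.15],
  ],
)

```text
clock: 3.3
eef_pos: [0.487, 0.0098, 0.2314]
tool_rot: [0.682, 0.731, 0.0, 0.0]
ft_force: [0.0, -0.2, -0.7]
grip_width: 0.0129
grasp_force: 0.0
```

>>> drive_tool(
  increments=[
    [[0,0,-28],[0,0,0],0.15],
    [[0,0,-28],[0,0,0],0.15],
    [[0,0,-28],[0,0,0],0.15],
    [[0,0,-28],[0,0,0],0.15],
    [[0,0,-28],[0,0,0],0.15],
    [[0,0,-28],[0,0,0],0.15],
    [[0,0,-10],[0,0,0],0.15],
    [[0,0,-7],[0,0,0],0.15],
  ],
)

```text
clock: 3.97
eef_pos: [0.4851, 0.0087, 0.0447]
tool_rot: [0.683, 0.73, -0.001, -0.001]
ft_force: [-0.6, 0.2, -0.4]
grip_width: 0.0129
grasp_force: 0.0
```

```bash
python3 - <<'E'
from h import *
c=camera("scene");cv2.imwrite("pics/s1.png",cv2.resize(c["image"][180:330,200:450,::-1],None,fx=3,fy=3))
print(get_obs()["ft_force"],get_obs()["eef_pos"])
E
```

```text
[-0.8393259   0.02829139 -0.18822521] [0.48537286 0.00867188 0.04464823]
```

View pics/s1.png

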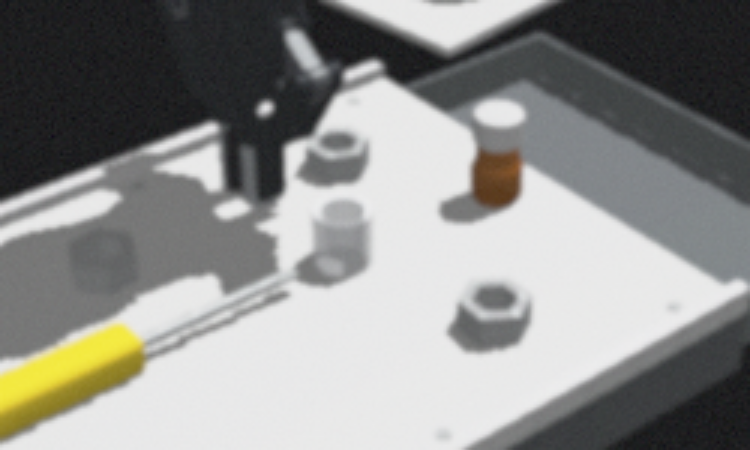

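The fingers (crop 250,175) stand behind the near nut (335,155), clear of the spacer (340,235). Pushing now.

>>> drive_tool(
  increments=[
    [[-0.5,8,0],[0,0,0],0.15],
    [[-0.5,8,0],[0,0,0],0.15],
    [[-0.5,8,0],[0,0,0],0.15],
    [[-0.5,8,0],[0,0,0],0.15],
    [[-0.5,8,0],[0,0,0],0.15],
    [[-0.5,8,0],[0,0,0],0.15],
    [[-0.5,8,0],[0,0,0],0.15],
    [[-0.5,8,0],[0,0,0],0.15],
  ],
)

```text
clock: 4.68
eef_pos: [0.4825, 0.0736, 0.0466]
tool_rot: [0.683, 0.73, 0.0, 0.0]
ft_force: [0.3, -0.6, 0.7]
grip_width: 0.0127
grasp_force: 0.5
```

>>> drive_tool(
  increments=[
    [[-0.5,8,0],[0,0,0],0.15],
    [[-0.5,8,0],[0,0,0],0.15],
    [[-0.5,8,0],[0,0,0],0.15],
    [[-0.5,8,0],[0,0,0],0.15],
    [[-0.5,8,0],[0,0,0],0.15],
    [[-0.5,8,0],[0,0,0],0.15],
    [[-0.5,8,0],[0,0,0],0.15],
    [[-0.5,8,0],[0,0,0],0.15],
  ],
)

```text
clock: 5.35
eef_pos: [0.4782, 0.1377, 0.0462]
tool_rot: [0.683, 0.73, 0.0, -0.0]
ft_force: [0.5, 0.6, -0.0]
grip_width: 0.0126
grasp_force: 0.0
```

>>> drive_tool(
  increments=[
    [[-0.5,7,0],[0,0,0],0.15],
    [[-0.5,7,0],[0,0,0],0.15],
    [[0,0,0],[0,0,0],0.15],
    [[0,0,0],[0,0,0],0.15],
  ],
)

```text
clock: 5.68
eef_pos: [0.4773, 0.1511, 0.0462]
tool_rot: [0.683, 0.73, -0.0, 0.0]
ft_force: [-0.1, 0.3, -0.1]
grip_width: 0.0132
grasp_force: 0.0
```

```bash
python3 - <<'E'
from h import *
c=camera("scene");cv2.imwrite("pics/s2.png",cv2.resize(c["image"][180:330,200:500,::-1],None,fx=2.5,fy=2.5))
find(c,["nut1"],.045)
E
```

```text
nut1 0.66 [351. 271. 376. 298.] [634.  46.] 485
nut1 0.63 [220. 257. 248. 281.] [497. -82.] 424
```

View pics/s2.png

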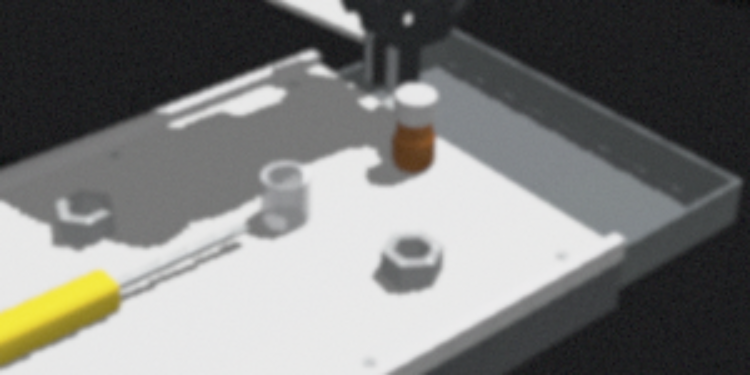

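The first nut has left the deck. The jar (415,125) and spacer (285,195) are untouched. Next is the lift, then over behind the nut at (500,-82).

>>> drive_tool(
  increments=[
    [[0,0,26],[0,0,0],0.15],
    [[0,0,28],[0,0,0],0.15],
    [[0,0,26],[0,0,0],0.15],
    [[0,-20,0],[0,0,0],0.15],
    [[2.4,-27,0],[0,0,0],0.15],
    [[2.4,-27,0],[0,0,0],0.15],
    [[2.4,-27,0],[0,0,0],0.15],
    [[2.4,-27,0],[0,0,0],0.15],
  ],
)

```text
clock: 6.45
eef_pos: [0.4869, 0.0211, 0.1265]
tool_rot: [0.684, 0.73, 0.0, 0.0]
ft_force: [-0.6, -0.0, -0.7]
grip_width: 0.013
grasp_force: 0.0
```

>>> drive_tool(
  increments=[
    [[2.7,-27,0],[0,0,0],0.15],
    [[2.7,-27,0],[0,0,0],0.15],
    [[2.7,-27,0],[0,0,0],0.15],
    [[2.7,-27,0],[0,0,0],0.15],
    [[2.7,-27,0],[0,0,0],0.15],
    [[2.7,-20,0],[0,0,0],0.15],
    [[0,0,0],[0,0,0],0.15],
    [[0,0,0],[0,0,0],0.15],
  ],
)

```text
clock: 7.12
eef_pos: [0.5028, -0.1336, 0.1261]
tool_rot: [0.685, 0.729, 0.0, -0.0]
ft_force: [1.0, 0.5, 0.3]
grip_width: 0.0125
grasp_force: 0.0
```

```bash
python3 - <<'E'
from h import *
c=camera("top");cv2.imwrite("pics/t3.png",cv2.resize(c["image"][110:390,120:570,::-1],None,fx=1.6,fy=1.6))
find(c,["nut1"],.05)
E
```

```text
nut1 0.64 [273. 183. 293. 206.] [637.  46.] 315
nut1 0.63 [219. 304. 236. 325.] [475. 148.] 275
nut1 0.62 [372. 260. 397. 285.] [501. -81.] 352
```

View pics/t3.png

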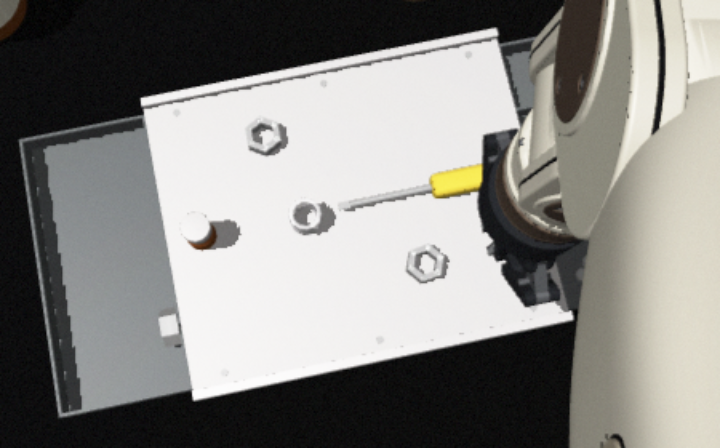

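The first nut stands on edge inside the plain tray, at (170,328). The second nut, at (427,263), hasn't moved. Descending behind it and pushing.

>>> drive_tool(
  increments=[
    [[0,0,-24],[0,0,0],0.15],
    [[0,0,-24],[0,0,0],0.15],
    [[0,0,-20],[0,0,0],0.15],
    [[0,0,-8],[0,0,0],0.15],
    [[0,0,-4],[0,0,0],0.15],
    [[-0.5,8,0],[0,0,0],0.15],
    [[-0.5,8,0],[0,0,0],0.15],
    [[-0.5,8,0],[0,0,0],0.15],
  ],
)

```text
clock: 7.88
eef_pos: [0.5027, -0.1074, 0.0476]
tool_rot: [0.683, 0.73, 0.001, 0.001]
ft_force: [0.1, -0.8, 0.1]
grip_width: 0.0128
grasp_force: 0.0
```

>>> drive_tool(
  increments=[
    [[-0.6,9,0],[0,0,0],0.15],
    [[-0.6,9,0],[0,0,0],0.15],
    [[-0.6,9,0],[0,0,0],0.15],
    [[-0.6,9,0],[0,0,0],0.15],
    [[-0.6,9,0],[0,0,0],0.15],
    [[-0.6,9,0],[0,0,0],0.15],
    [[-0.6,9,0],[0,0,0],0.15],
    [[-0.6,9,0],[0,0,0],0.15],
  ],
)

```text
clock: 8.55
eef_pos: [0.4969, -0.0355, 0.0464]
tool_rot: [0.683, 0.73, -0.0, 0.0]
ft_force: [-0.1, -2.0, 1.3]
grip_width: 0.013
grasp_force: 1.0
```

>>> drive_tool(
  increments=[
    [[-0.6,9,0],[0,0,0],0.15],
    [[-0.6,9,0],[0,0,0],0.15],
    [[-0.6,9,0],[0,0,0],0.15],
    [[-0.6,9,0],[0,0,0],0.15],
    [[-0.6,9,0],[0,0,0],0.15],
    [[-0.6,9,0],[0,0,0],0.15],
    [[-0.6,9,0],[0,0,0],0.15],
    [[-0.6,9,0],[0,0,0],0.15],
  ],
)

```text
clock: 9.22
eef_pos: [0.492, 0.0366, 0.0463]
tool_rot: [0.683, 0.73, -0.0, -0.0]
ft_force: [0.3, -3.5, 2.6]
grip_width: 0.0127
grasp_force: 1.1
```

```bash
python3 - <<'E'
from h import *
c=camera("scene");cv2.imwrite("pics/s4.png",cv2.resize(c["image"][180:330,200:500,::-1],None,fx=2.5,fy=2.5))
find(c,["nut1"],.045)
E
```

```text
nut1 0.81 [354. 271. 376. 298.] [634.  47.] 451
nut1 0.76 [313. 222. 327. 245.] [490.  67.] 201
```

View pics/s4.png

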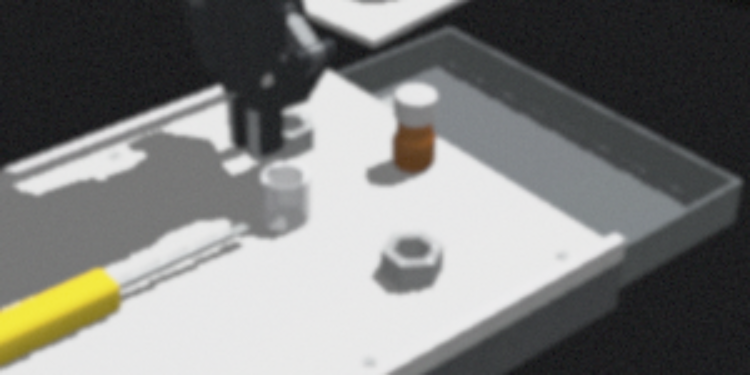

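The second nut (crop 295,130) is travelling ahead of the fingers and clear of the spacer. Continuing over the edge.

>>> drive_tool(
  increments=[
    [[-0.6,9,0],[0,0,0],0.15],
    [[-0.6,9,0],[0,0,0],0.15],
    [[-0.6,9,0],[0,0,0],0.15],
    [[-0.6,9,0],[0,0,0],0.15],
    [[-0.6,9,0],[0,0,0],0.15],
    [[-0.6,9,0],[0,0,0],0.15],
    [[-0.6,9,0],[0,0,0],0.15],
    [[-0.6,9,0],[0,0,0],0.15],
  ],
)

```text
clock: 9.98
eef_pos: [0.4872, 0.1087, 0.0463]
tool_rot: [0.683, 0.73, -0.0, -0.0]
ft_force: [0.5, -0.8, 1.0]
grip_width: 0.0126
grasp_force: 0.3
```

>>> drive_tool(
  increments=[
    [[-0.6,9,0],[0,0,0],0.15],
    [[-0.6,9,0],[0,0,0],0.15],
    [[-0.6,9,0],[0,0,0],0.15],
    [[-0.6,9,0],[0,0,0],0.15],
    [[-0.6,8,0],[0,0,0],0.15],
    [[0,0,0],[0,0,0],0.15],
    [[0,0,0],[0,0,0],0.15],
  ],
)

```text
clock: 10.57
eef_pos: [0.4842, 0.1522, 0.0463]
tool_rot: [0.683, 0.73, -0.0, 0.0]
ft_force: [0.0, -1.0, -0.2]
grip_width: 0.0131
grasp_force: 0.0
```

>>> drive_tool(
  increments=[
    [[0,0,30],[0,0,0],0.15],
    [[0,0,30],[0,0,0],0.15],
    [[0,0,30],[0,0,0],0.15],
    [[19.6,-20,0],[0,0,0],0.15],
    [[19.6,-20,0],[0,0,0],0.15],
    [[19.6,-20,0],[0,0,0],0.15],
    [[19.6,-20,0],[0,0,0],0.15],
    [[19.6,-20,0],[0,0,0],0.15],
  ],
)

```text
clock: 11.23
eef_pos: [0.583, 0.0501, 0.1364]
tool_rot: [0.684, 0.73, -0.0, 0.0]
ft_force: [0.1, 0.1, 0.8]
grip_width: 0.013
grasp_force: 0.0
```

>>> drive_tool(
  increments=[
    [[19.6,-20,0],[0,0,0],0.15],
    [[19.6,-20,0],[0,0,0],0.15],
    [[19.6,-19,0],[0,0,0],0.15],
    [[0,0,0],[0,0,0],0.15],
    [[0,0,0],[0,0,0],0.15],
  ],
)

```text
clock: 11.65
eef_pos: [0.6414, -0.0092, 0.1355]
tool_rot: [0.684, 0.729, -0.0, -0.0]
ft_force: [-0.7, 0.6, 0.3]
grip_width: 0.0126
grasp_force: 0.0
```

```bash
python3 - <<'E'
from h import *
c=camera("top");s=camera("scene")
cv2.imwrite("pics/t5.png",np.hstack([c["image"][110:390,120:520,::-1],s["image"][130:410,140:500,::-1]]))
find(c,["nut1"],.05);find(s,["nut1"],.05)
E
```

```text
nut1 0.57 [169. 282. 195. 304.] [511. 206.] 259
nut1 0.57 [353. 273. 377. 300.] [640.  42.] 507
nut1 0.51 [389. 222. 409. 241.] [564. 169.] 289
```

View pics/t5.png

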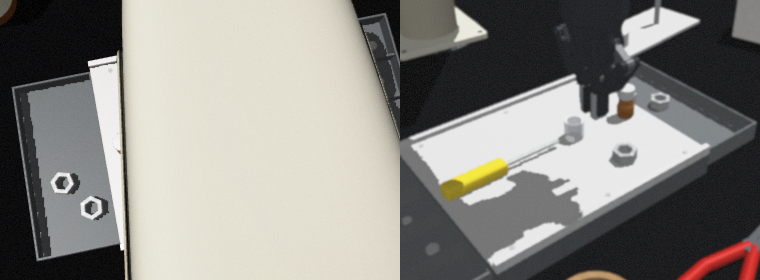

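Both nuts lie flat in the plain tray, and the third is at (625,152) in the right-hand image. Descending and pushing it.

>>> drive_tool(
  increments=[
    [[0,0,-26],[0,0,0],0.15],
    [[0,0,-26],[0,0,0],0.15],
    [[0,0,-24],[0,0,0],0.15],
    [[0,0,-9],[0,0,0],0.15],
    [[0,0,-5],[0,0,0],0.15],
    [[0,0,0],[0,0,0],0.15],
    [[-0.5,8,0],[0,0,0],0.15],
    [[-0.5,8,0],[0,0,0],0.15],
  ],
)

```text
clock: 12.52
eef_pos: [0.6415, 0.0092, 0.0483]
tool_rot: [0.684, 0.73, 0.001, 0.001]
ft_force: [0.4, 0.3, 0.5]
grip_width: 0.0127
grasp_force: 0.0
```

>>> drive_tool(
  increments=[
    [[-0.6,9,0],[0,0,0],0.15],
    [[-0.6,9,0],[0,0,0],0.15],
    [[-0.6,9,0],[0,0,0],0.15],
    [[-0.6,9,0],[0,0,0],0.15],
    [[-0.6,9,0],[0,0,0],0.15],
    [[-0.6,9,0],[0,0,0],0.15],
    [[-0.6,9,0],[0,0,0],0.15],
    [[-0.6,9,0],[0,0,0],0.15],
  ],
)

```text
clock: 13.18
eef_pos: [0.6352, 0.0816, 0.0463]
tool_rot: [0.683, 0.73, -0.0, 0.0]
ft_force: [0.3, -0.8, 0.6]
grip_width: 0.0128
grasp_force: 0.4
```

>>> drive_tool(
  increments=[
    [[-0.6,9,0],[0,0,0],0.15],
    [[-0.6,9,0],[0,0,0],0.15],
    [[-0.6,9,0],[0,0,0],0.15],
    [[-0.6,9,0],[0,0,0],0.15],
    [[-0.6,9,0],[0,0,0],0.15],
    [[-0.6,9,0],[0,0,0],0.15],
    [[-0.6,9,0],[0,0,0],0.15],
    [[-0.6,9,0],[0,0,0],0.15],
  ],
)

```text
clock: 13.85
eef_pos: [0.6303, 0.1538, 0.0462]
tool_rot: [0.683, 0.73, -0.0, -0.0]
ft_force: [0.2, -0.3, -0.3]
grip_width: 0.0128
grasp_force: 0.0
```

>>> drive_tool(
  increments=[
    [[-0.5,7,0],[0,0,0],0.15],
    [[0,0,0],[0,0,0],0.15],
    [[0,0,0],[0,0,0],0.15],
    [[0,0,30],[0,0,0],0.15],
    [[0,0,30],[0,0,0],0.15],
    [[0,0,30],[0,0,0],0.15],
    [[0,0,30],[0,0,0],0.15],
    [[-18,-24,10],[0,0,0],0.15],
  ],
)

```text
clock: 14.52
eef_pos: [0.617, 0.1389, 0.1817]
tool_rot: [0.682, 0.731, 0.005, 0.003]
ft_force: [1.0, 0.1, 2.0]
grip_width: 0.013
grasp_force: 0.0
```

>>> drive_tool(
  increments=[
    [[-20,-25,5],[0,0,0],0.15],
    [[-20,-25,5],[0,0,0],0.15],
    [[-20,-25,5],[0,0,0],0.15],
    [[-20,-25,5],[0,0,0],0.15],
    [[-20,-25,5],[0,0,0],0.15],
    [[-20,-25,0],[0,0,0],0.15],
    [[-20,-25,0],[0,0,0],0.15],
    [[-20,-25,0],[0,0,0],0.15],
  ],
)

```text
clock: 15.18
eef_pos: [0.4508, -0.0658, 0.2016]
tool_rot: [0.684, 0.73, 0.0, 0.0]
ft_force: [0.4, -0.4, 1.3]
grip_width: 0.0125
grasp_force: 0.0
```

>>> drive_tool(
  increments=[
    [[-15,-25,0],[0,0,0],0.15],
    [[-15,-25,0],[0,0,0],0.15],
    [[-15,-25,0],[0,0,0],0.15],
    [[-15,-25,0],[0,0,0],0.15],
    [[-15,-25,0],[0,0,0],0.15],
    [[0,0,0],[0,0,0],0.15],
  ],
)

```text
clock: 15.68
eef_pos: [0.3744, -0.1929, 0.2016]
tool_rot: [0.686, 0.728, -0.001, 0.0]
ft_force: [-0.2, -0.5, 0.6]
grip_width: 0.0128
grasp_force: 0.0
```

```bash
python3 - <<'E'
from h import *
c=camera("top");s=camera("scene")
cv2.imwrite("pics/t6.png",np.hstack([c["image"][110:390,120:520,::-1],s["image"][160:440,140:500,::-1]]))
find(c,["nut1"],.01);find(c,["spacer","vial","screwdriver"],.05);find(s,["spacer","vial","screwdriver"],.05);print(get_obs()["eef_pos"])
E
```

```text
nut1 0.82 [181. 211. 200. 230.] [627. 191.] 271
nut1 0.6 [168. 281. 196. 302.] [519. 214.] 332
nut1 0.56 [200. 307. 223. 329.] [476. 175.] 346
spacer 0.68 [299. 232. 323. 256.] [557.  18.] 232
vial 0.89 [234. 247. 254. 267.] [557. 114.] 394
screwdriver 0.84 [329. 208. 451. 243.] [ 571. -125.] 1165
screwdriver 0.44 [233. 245. 256. 268.] [555. 113.] 431
spacer 0.59 [303. 246. 324. 271.] [550.  19.] 507
vial 0.61 [358. 212. 374. 252.] [534. 125.] 571
screwdriver 0.67 [181. 268. 301. 332.] [ 571. -135.] 1624
screwdriver 0.2 [ 51. 288. 236. 464.] [ 634. -261.] 18480
[ 0.37744381 -0.18857311  0.20125204]
```

View pics/t6.png

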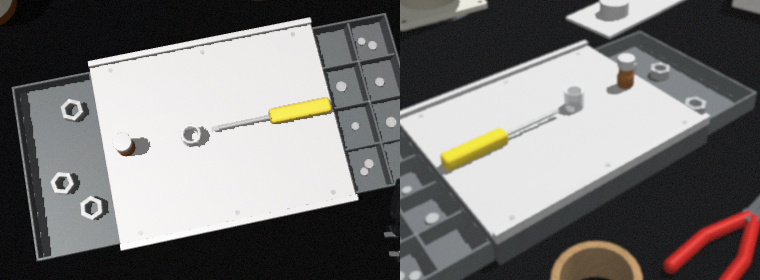

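All three nuts lie in the plain tray, at (72,110), (63,183) and (92,207). The screwdriver, spacer and jar are where they were, so I'm handing in.

```bash
python3 -c "
from workcell import *
print(job_done())"
```

```text
the job is handed in; nothing more can be done
None
```

All three nuts were pushed off the open end into the plain tray and lie there; the screwdriver, spacer and jar are where they were, and the job was handed in at about 16 s of the 53 s allowed.

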